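# Send a missed tube through the labeller again

## Task

The tube lying at the foot of the labeller's sloped tray came out without a label. Without gripping it or picking it up, push it up the tray with the fingertips, over the front roller, so that it settles between the two rollers and does not roll back; then take the fingers off it and press the start key. Leave the rack, tip box, tub and pencil where they are.

Things in the scene. Friction and masses are not known exactly. Their poses are not given: they have to be found in the camera images.
- labeller: White bench-top tube labeller fixed to the bench, 400 mm long. Origin on the bench (z = 0) below the nest; x level, pointing up the tray into the machine, y across towards the control side, z up. Sloped tray from x = -195 (lip) to -25 mm. Control side: y = 69 to 130, x = -45 to 205, top z = 68 mm. Bearing cheeks beside the nest: |y| = 61.5 to 69.5, x = -30 to 30, top z = 76 mm.
- tray: Bare aluminium tray (gutter) sloping 8 degrees up to the rollers. Origin on its floor at the inner foot of the lip, midway across, 45 mm above the bench; x up the slope, y as the labeller's, z square to the floor. Floor 173 mm long; 123 mm between side rails 12 mm high; lip at the low end 6 mm high, 4 mm thick, open bench before it. From y = 38 mm the floor is 6 mm lower for the cap.
- front_roller (a point): Middle of the top line of the front roller: labeller x = -15, y = -8, z = 70 mm. Two grey rubber rollers, 16 mm diameter, 94 mm long, lie along the labeller's y with axes at x = -15 and +15 mm, z = 62 mm. They are braked and do not turn. The line of the tray floor runs on level over the front one, after a gap of 7 mm.
- nest (a point): Where the tube's origin (its axis, mid length) lies when it rests on both rollers: at labeller x = 0, y = 0, 78 mm above the bench. Once the tube's axis has passed over the top of the front roller (15 mm before the nest) it drops about 6 mm into the nest by itself and stays.
- back_stop (a point): Top middle of the front face of the steel back stop behind the nest: labeller x = 16.5, z = 92 mm, 94 mm wide. A seated tube stands 2.5 mm clear of it. The rear housing follows from x = 26 to 205 mm, top z = 90 mm (label plate to 97 mm); on it a reel of labels at x = 98 to 202 mm reaches z = 200 mm.
- tube: Clear 50 ml screw-cap tube, whitish filling, no label, lying across the tray against the lip. 116 mm long; body 28 mm diameter, blue cap 34 mm diameter x 15 mm at +y, short cone at -y; 30 to 65 g. Origin on its axis at mid length, 14 mm above the tray floor; its y runs along it, x and z turn as it rolls. Rolls freely, and back down to the lip if let go on the tray.
- start (a joint): Travel of the start key, m: 0 up, 0.005 fully down. Springs back; fully down takes 5 N, counts as pressed from 0.0035.
- start_top (a point): Centre of the top of the start key, a round grey key 24 mm across in a black surround, on the control side beside the rollers; pressed straight down.
- rack: Bystander: blue tube rack with labelled tubes standing in it, 170 x 85 mm, 124 mm high, origin at the centre of its underside, long side along its x.
- tip_box: Bystander: open box with yellow insert of pipette tips, 122 x 84 mm, 57 mm high, origin at the centre of its underside, long side along its x.
- tub: Bystander: white plastic tub, 90 mm across the rim, 50 mm high, origin at the centre of its underside.
- pencil: Bystander: green pencil lying on the bench, 158 mm long, 9 mm thick, along its x; origin at mid length on the bench.
There are look-alikes about, which are no part of the job. Of the things shaped like the tube, the clear one is meant.

How it is judged:
By the outcome, as a careful person would: the job done as asked, in the order asked, and still so for the second after the job is handed in, with the robot touching nothing.
It also fails if it takes over 48 s, if anything falls off the work surface, if the arm or the gripper's body presses on something with over 40 N, if the wrist force passes 120 N, or if a joint passes its speed limit or range.

## Robot

A 6-joint arm with a two-finger parallel gripper is mounted at the origin on the work surface. World frame = base frame: x ahead of the robot, y to its left, z up, the work surface at z = 0. Lengths are in mm, angles in rad, forces in N, time in s.
With the tool pointing down it reaches from about 325 to 900 mm from the base axis. Payload 6.1 kg.
Tool frame: the origin (TCP) lies at the very end of the fingers, on their centre line; the grasp point (between the pads) lies 19 mm behind it (manip.grip_point_offset is the distance from the TCP to the grasp point, in mm); x points along the fingers, y is the direction in which the jaws open and shut, and the axes are right-handed (so a half turn about x gives the same grasp; the last joint's range is limited). The gripper opens to 85 mm and grips with 20 to 120 N. Pads are 22 mm wide; open, the fingers measure 114 mm over their backs; the gripper's body (76 mm by 85 mm) begins 54 mm behind the grasp point. The pads swing forward as they close: fully open they stand 13 mm farther back than shut.
Start: joints at [-1.303, 0.22, 1.526, -0, 1.395, -0.126], TCP at [239.805, -577.156, 231.3] pointing down, gripper open.
Joint ranges: [-2.98, 2.98], [-0.91, 2.08], [0.09, 2.57], [-1.24, 4.39], [0.2, 2.65], [-2.68, 2.68]. Speed limits (rad/s): [2.57, 2.57, 3.01, 3.14, 3.14, 3.14].

## Interface

Orientations are given as a unit quaternion [x, y, z, w].
In Python, from workcell import status, eyes, job, spotter, manip gives the robot as it stands. The module is installed in compiled form; this text tells all that it offers.
- The arm moves only by the tool servo_tool, never from a script. Its argument "steps" is a list of rows, each a list of 3 entries, a list of its own where there are three numbers: the shift along the world's x, y, z in mm, then the turn, a rotation vector about the world's x, y, z in degrees, then the gripper's target within -1 to 1 (shut at 1, half-way at 0, fully open at -1). A call has 1 to 12 rows; each row is the pose to reach, as a shift and turn from the pose commanded when the call began; what a row does not reach only later rows make up. A row lasts 1/12 s, in which the tool goes at most 41.7 mm and 7.16 degrees, less where a joint would pass 70% of its speed; a pose out of reach is approached as far as the arm can. A call with a gripper value outside its range is refused whole. The fingers move at their own pace and stop on an object; the grip force is fixed at half the most. Time passes only in rows, so rows that repeat a pose let the fingers close. It gives the time, the measured TCP pose, the force and the opening at its end, in the units of the state.
- status.state(): the state, without advancing time (a new reading comes with each control period).
- eyes.camera(name): name is "side" or "top"; returns a dict with "pixels" (420x560x3 uint8, red, green, blue), "fx", "fy", "cx", "cy" (pixels), "eye" and "attitude" of the camera in the world. Camera axes: x right, y up, looking along -z (the intrinsics and any distortion apply to the point x, -y, -z); pixel columns grow to the right and rows downward; lengths in mm; the calibration is good to about 2 mm. A picture is of the moment at which its call begins. There is no depth.
- job.finish_job(): hands the job in, once; it reports no verdict.
Trained networks look in a picture, given as the dict that the camera call returned (one of the last four; its "shot" number tells which), for a name from the list of things; names that differ only in an ending like _2 or _b are one class to them, and where a whole thing is asked for, a point or a joint stands for the part that bears it (a point fixed in the world has none). Each returns a list of dicts, best first, with "p" (0 to 1); they miss things now and then, are a little off and sometimes report something else, mostly with a low value. They report only what shows in the picture. A call takes as long as a camera call. They do not tell look-alikes from the thing itself.
- spotter.masks_of(picture, target): "mask" (420x560 bool, what is visible of it) and "extent" ([left, top, right, bottom] in pixels, round what is visible of it).
The state is a dict: "time": time; "joint_pos": joint angles; "dq": joint speeds; "effort": joint torques, N m; "tcp_pos": TCP position; "ee_rot": TCP orientation; "wrist_force": force on the tool from outside, world axes, zero at the start; "wrist_torque": the same for the moment, N m; "grip_width": finger opening in mm.
Only numpy, scipy, OpenCV 4.12 (cv2) and the standard library are available. Lean on these libraries where they do the work, as an engineer would, in place of code of your own. Each camera call takes 0.05 s, during which the arm holds its last target.

## Working session

There is one attempt and no reset: what is moved stays moved. The work goes in short steps, Python scripts to look and compute and a tool call to move; the robot and the scene stay as the last step left them, time stands still between calls to the robot, and variables do not carry over. Pictures are saved under pics/ and viewed, and the job is handed in when it is done.

Besides the shell and the picture viewer there is one more tool, called after "Emit:" as name([rows], argument=value, ...), one row to a line, values as JSON. servo_tool: Moves the arm, as the interface text tells. Its arguments: {"type":"object","properties":{"steps":{"type":"array"}},"required":["steps"]}

```bash
mkdir -p pics
python3 - <<'E'
from workcell import status, eyes, spotter
import cv2, pickle
print(status.state())
D={}
for n in("side","top"):
    p=eyes.camera(n); D[n]=p
    cv2.imwrite(f"pics/{n}0.png",p["pixels"][:,:,::-1])
    print(n,{k:v for k,v in p.items() if k!="pixels"})
    for t in("labeller","tube","start","tray","rack","tip_box","tub","pencil"):
        print(t,[(round(r["p"],2),r["extent"]) for r in spotter.masks_of(p,t)][:4])
pickle.dump(D,open("d0.pkl","wb"))
E
```

```text
{'time': 0.0, 'joint_pos': array([-1.30310595e+00,  2.21247934e-01,  1.52764311e+00, -6.17872286e-06,
        1.39471495e+00, -1.26092512e-01]), 'dq': array([-5.10896990e-04,  1.73066116e-03,  1.16650374e-04, -3.27604381e-05,
       -8.42195737e-04, -6.77455650e-04]), 'effort': array([ 1.33127323e-03, -4.96899819e+01, -3.89394164e+01, -2.90698781e-04,
        1.08104147e-02,  1.33084200e-06]), 'tcp_pos': array([ 239.63460505, -576.55629892,  230.16881412]), 'ee_rot': array([-0.69339214, -0.13903569,  0.69349714, -0.13761591]), 'wrist_force': array([-0.10469985,  0.02345185, -0.59168691]), 'wrist_torque': array([ 0.00927441, -0.01673561, -0.02329619]), 'grip_width': 85.40411740913147}
side {'fx': 510.1865002035067, 'fy': 510.1865002035067, 'cx': 270.80685978040054, 'cy': 220.63786905216205, 'eye': array([ 212.43332173,  782.02910553, 1168.81950517]), 'attitude': array([-0.06961209,  0.3343211 ,  0.9238759 , -0.17273354]), 'shot': 1}
labeller [(0.8, [189.9, 222.1, 329.9, 366.0])]
tube [(0.61, [257.1, 180.0, 288.9, 204.4]), (0.57, [293.3, 217.5, 326.8, 250.5]), (0.56, [380.4, 173.7, 399
[... 456 characters left out ...]
08374, 'eye': array([ 381.7939999 ,  -49.9256297 , 1248.29993046]), 'attitude': array([ 0.05508571, -0.04019688, -0.70457168,  0.70634873]), 'shot': 2}
labeller [(0.77, [123.0, 168.2, 321.4, 287.4])]
tube [(0.94, [411.1, 326.4, 462.2, 343.8]), (0.87, [314.7, 93.2, 347.2, 136.5]), (0.82, [284.8, 233.8, 314.1, 280.7]), (0.75, [347.3, 165.2, 376.7, 212.0])]
start [(0.46, [214.5, 268.5, 220.4, 277.5]), (0.19, [122.0, 168.4, 317.1, 289.0])]
tray [(0.77, [225.1, 207.3, 321.4, 286.3])]
rack [(0.74, [161.0, 129.3, 243.3, 191.2])]
tip_box [(0.88, [371.1, 232.1, 415.1, 289.3])]
tub [(0.98, [348.1, 301.7, 385.5, 340.0])]
pencil [(0.6, [259.2, 182.8, 306.4, 206.2]), (0.21, [124.9, 167.6, 319.5, 289.1])]
```

Run:
```python
import cv2
a=cv2.imread("pics/side0.png");b=cv2.imread("pics/top0.png")
cv2.imwrite("pics/sidec.png",cv2.resize(a[165:375,150:410],None,fx=3,fy=2.85,interpolation=cv2.INTER_CUBIC)[:600,:800])
cv2.imwrite("pics/topc.png",cv2.resize(b[150:300,115:335],None,fx=3.6,fy=3.6,interpolation=cv2.INTER_CUBIC))
```

```text
(no output)
```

View pics/side0.png

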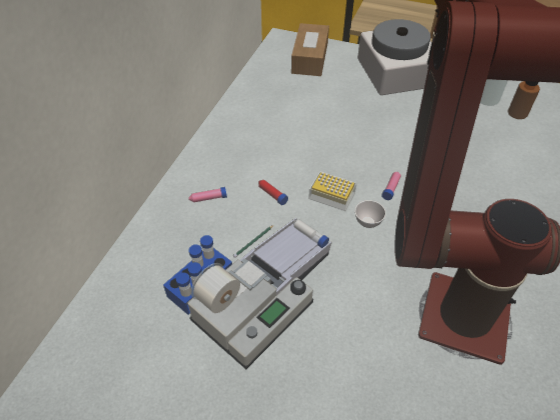

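View pics/top0.png

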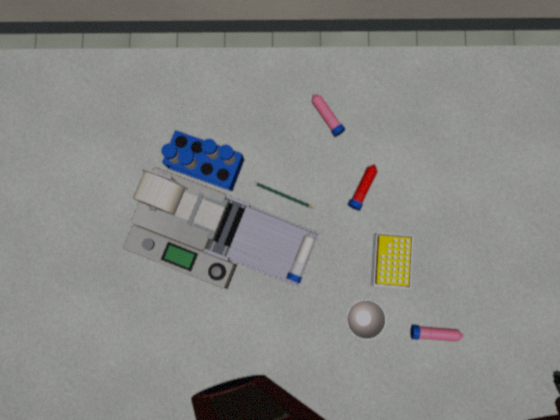

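```bash
sleep 1
```

```text
(no output)
```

View pics/topc.png

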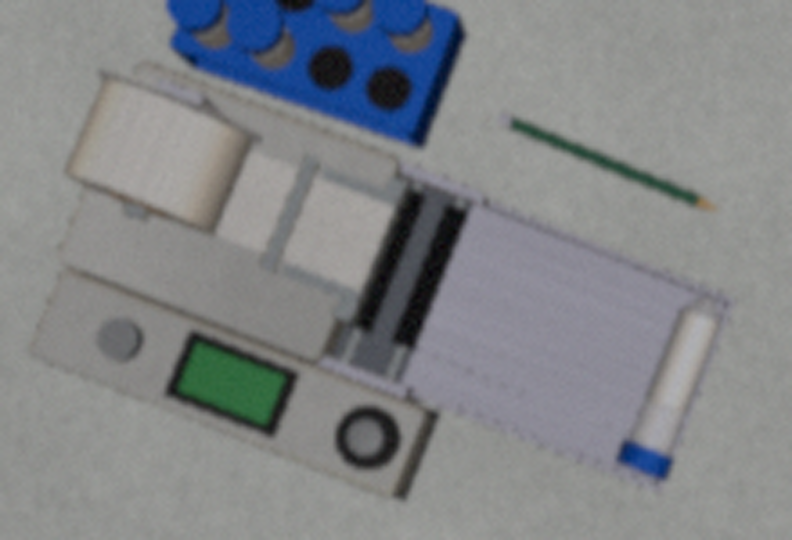

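View pics/sidec.png

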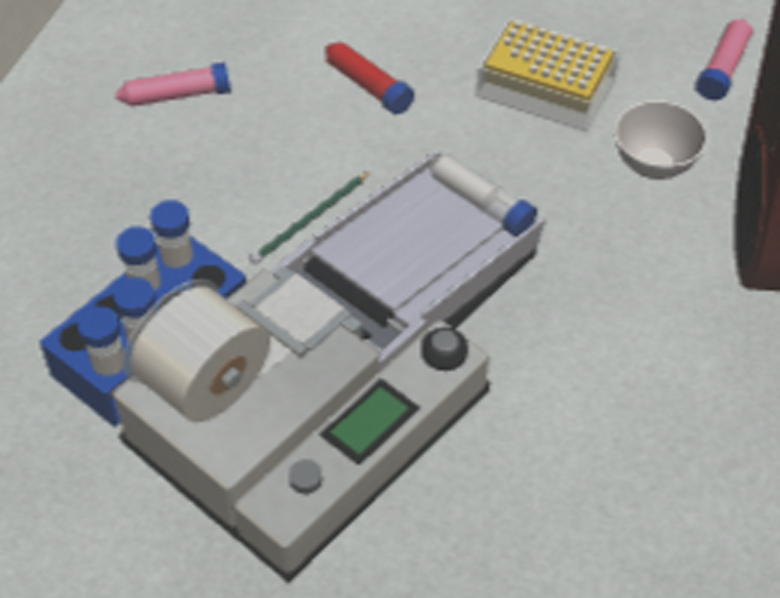

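The candidates shaped like the tube, in the top view:
- Clear tube in the tray at (301,258).
- Red tube at (363,187).
- Pink tubes at (327,115) and (437,334).
- Labelled tubes standing in the rack around (203,160).

The clear one against the lip is the one meant, and the crop confirms a whitish body with its blue cap at +y. There are two round grey discs: (217,271) in a black surround, which is the start key, and (148,244) bare, which is a decoy. Next I'll fit the labeller pose.

```bash
cat > h.py <<'E'
import numpy as np, cv2
from scipy.spatial.transform import Rotation as R
def proj(p,X):
    X=np.atleast_2d(X); c=R.from_quat(p["attitude"]).inv().apply(X-p["eye"])
    return np.c_[p["cx"]+p["fx"]*c[:,0]/-c[:,2], p["cy"]-p["fy"]*c[:,1]/-c[:,2]]
def ray(p,uv,z):
    d=R.from_quat(p["attitude"]).apply([(uv[0]-p["cx"])/p["fx"],-(uv[1]-p["cy"])/p["fy"],-1])
    return p["eye"]+d*(z-p["eye"][2])/d[2]
def l2w(P,L):
    c,s=np.cos(P[2]),np.sin(P[2]); L=np.atleast_2d(L).astype(float)
    return np.c_[P[0]+c*L[:,0]-s*L[:,1],P[1]+s*L[:,0]+c*L[:,1],L[:,2]]
E
cat > fit.py <<'E'
from h import *
import pickle
from scipy.optimize import least_squares
D=pickle.load(open("d0.pkl","rb"))
T=lambda u,v:(115+u/3.6,150+v/3.6)
S=lambda u,v:(150+u/3.,165+v/2.85)
F=[("top",T(456,207),(-15,-55,70)),("top",T(405,343),(-15,39,70)),("top",T(32,352),(205,130,68)),("top",T(64,270),(205,69,68)),
("top",T(730,300),(-195,-61.5,52)),("top",T(658,485),(-195,61.5,52)),
("side",S(288,578),(205,130,0)),("side",S(285,553),(205,130,68)) if 0 else ("side",S(489,370),(-45,130,68)),
("side",S(238,525),(205,69,68)),("side",S(440,153),(-195,-61.5,57)),("side",S(544,225),(-195,61.5,57)),("side",S(313,262),(-15,-55,70)),("side",S(392,318),(-15,39,70))]
def res(P):
    return np.concatenate([proj(D[c],l2w(P,L))[0]-uv for c,uv,L in F])
r=min((least_squares(res,[380,-50,a],loss="soft_l1",x_scale=[100,100,1]) for a in np.arange(0,6.3,1)),key=lambda r:r.cost)
P=r.x; print(P,np.degrees(P[2]));
for f,e in zip(F,res(P).reshape(-1,2)): print(f[0],f[2],e.round(1))
np.save("P.npy",P)
for c,uv in(("top",T(367,437)),("side",S(447,343))):
    w=ray(D[c],uv,74 if c=="side" else 72); dl=w[:2]-P[:2]; cs,s=np.cos(P[2]),np.sin(P[2])
    print("key",c,w.round(1),"lab",(cs*dl[0]+s*dl[1]).round(1),(-s*dl[0]+cs*dl[1]).round(1))
# tube: cap-end & cone-end in top image
for c,uv in(("top",T(645,462)),("top",T(703,308)),("side",S(520,217)),("side",S(443,165))):
    w=ray(D[c],uv,62); dl=w[:2]-P[:2]
    print("tube",c,w.round(1),"lab",(cs*dl[0]+s*dl[1]).round(1),(-s*dl[0]+cs*dl[1]).round(1))
a=np.radians(8)
def box(x0,x1,y0,y1,z):return [[(x0,y0,z),(x1,y0,z)],[(x1,y0,z),(x1,y1,z)],[(x1,y1,z),(x0,y1,z)],[(x0,y1,z),(x0,y0,z)]]
E=box(-45,205,69,130,68)+box(-30,30,61.5,69.5,76)+box(-30,30,-69.5,-61.5,76)+box(26,205,-61,69,90)+[[(-15,-55,70),(-15,39,70)],[(15,-55,70),(15,39,70)],[(16.5,-47,92),(16.5,47,92)],[(-195,-61,50),(-195,61,50)]]
for c,(x0,x1,y0,y1) in(("top",(115,335,150,300)),("side",(150,410,165,375))):
    im=cv2.resize(D[c]["pixels"][y0:y1,x0:x1,::-1],None,fx=3,fy=2.8 if c=="side" else 3,interpolation=cv2.INTER_CUBIC); k=2.8 if c=="side" else 3
    for A,B in E:
        q=(proj(D[c],l2w(P,[A,B]))-[x0,y0]+.5)*[3,k]; q=q.astype(int)
        cv2.line(im,tuple(map(int,q[0])),tuple(map(int,q[1])),(0,0,255),1)
    cv2.imwrite(f"pics/fit_{c}.png",im)
E
python3 fit.py
```

```text
[513.25217383  93.73320061   7.48528871] 428.87545170802986
top (-15, -55, 70) [ 0.6 -0.1]
top (-15, 39, 70) [-0.8  0.7]
top (205, 130, 68) [-2.3  0.5]
top (205, 69, 68) [-0.5 -1.7]
top (-195, -61.5, 52) [-0.6  0.8]
top (-195, 61.5, 52) [-0.   0.1]
side (205, 130, 0) [1.5 2. ]
side (-45, 130, 68) [ 2.3 -6.1]
side (205, 69, 68) [-1.7 -8.1]
side (-195, -61.5, 57) [-0.2  0.4]
side (-195, 61.5, 57) [-0.8 -2. ]
side (-15, -55, 70) [-0.1 -1.3]
side (-15, 39, 70) [-0.1 -1.1]
key top [414.6 114.2  72. ] lab -16.4 99.4
key side [416.4 107.5  74. ] lab -22.0 95.4
tube top [400.  -57.9  62. ] lab -182.2 51.0
tube top [496.2 -94.2  62. ] lab -181.5 -51.8
tube side [403.9 -58.   62. ] lab -180.9 47.3
tube side [491.1 -94.1  62. ] lab -183.2 -47.0
```

```bash
sleep 2
```

```text
(no output)
```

View pics/fit_top.png

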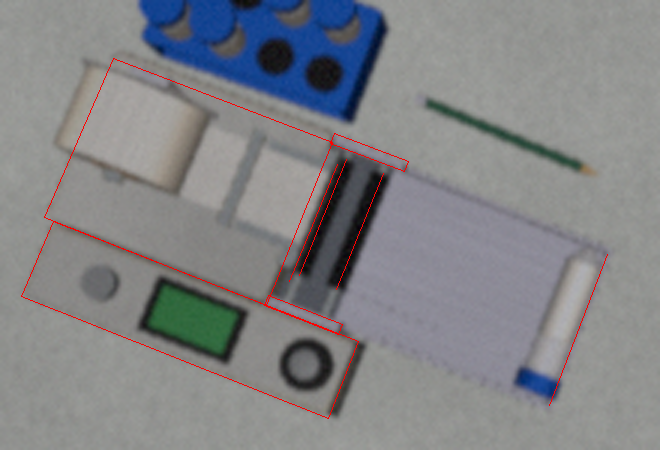

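View pics/fit_side.png

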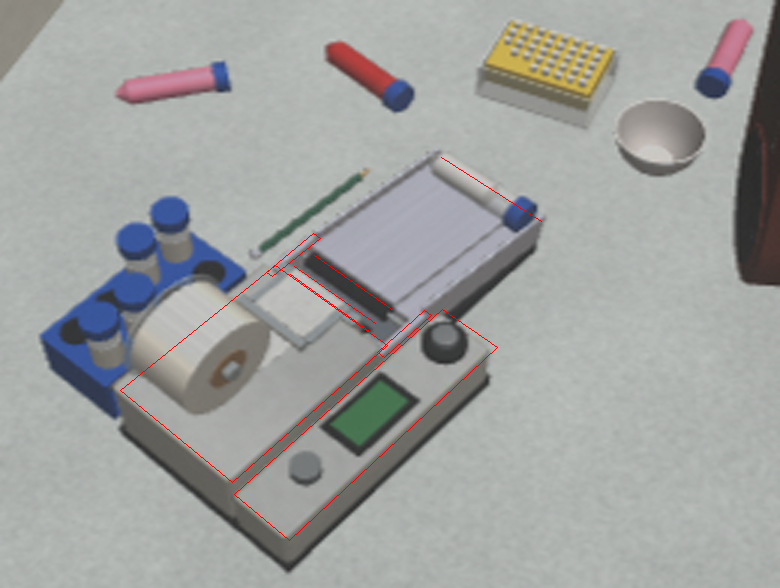

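Both overlays match: cheeks, rollers, rear housing and the lip line agree to about 2 mm, and the tube sits at labeller x ≈ -182 against the lip. Next I work out the goal poses.

```bash
cat > plan.py <<'E'
from h import *
from workcell import status,manip
import sys
P=np.load("P.npy"); s=status.state()
r=R.from_quat(s["ee_rot"]); M=r.as_matrix()
print("t",s["time"],"tcp",s["tcp_pos"].round(1),"toolx",M[:,0].round(3),"jaw yaw",np.degrees(np.arctan2(M[1,1],M[0,1])).round(2),"F",s["wrist_force"].round(1),"w",round(s["grip_width"],1),"offs",manip.grip_point_offset)
yaw=np.degrees(P[2])%360; print("lab yaw",yaw,"xdir",np.cos(P[2]).round(4),np.sin(P[2]).round(4))
d=s["tcp_pos"][:2]-P[:2];c,sn=np.cos(P[2]),np.sin(P[2]); print("tcp in lab",(c*d[0]+sn*d[1]).round(1),(-sn*d[0]+c*d[1]).round(1))
for a in sys.argv[1:]:
    L=[float(v) for v in a.split(",")]; w=l2w(P,L)[0]; print(L,"world",w.round(1),"shift",(w-s["tcp_pos"]).round(1))
E
python3 plan.py=- 2>/dev/null; python3 plan.py -- 2>/dev/null | head -0; python3 plan.py " -228,0,150" " -228,0,54"
python3 - <<'E'
from h import *
import pickle
D=pickle.load(open("d0.pkl","rb"))
# triangulate key
t=(115+367/3.6,150+437/3.6)
for sv in((150+447/3.,165+338/2.85),):
    best=[(np.hypot(*(proj(D["side"],[ray(D["top"],t,z)])[0]-sv)),z) for z in range(60,110,2)]
    print(min(best))
    for z in (68,72,76,80,90): print(z,ray(D["top"],t,z).round(1),(proj(D["side"],[ray(D["top"],t,z)])[0]-sv).round(1))
im=lambda p,x0,x1,y0,y1,k:cv2.resize(p["pixels"][y0:y1,x0:x1,::-1],None,fx=k,fy=k,interpolation=cv2.INTER_CUBIC)
cv2.imwrite("pics/key.png",np.hstack([im(D["top"],195,240,250,295,8),im(D["side"],275,320,265,310,8)]))
E
```

```text
t 0.9 tcp [ 239.8 -577.1  231.3] toolx [-0.  0. -1.] jaw yaw -67.44 F [0.9 1.  0.5] w 85.5 offs 18.700000000000003
lab yaw 68.87545170802986 xdir 0.3604 0.9328
tcp in lab -724.3 13.3
[-228.0, 0.0, 150.0] world [ 431.1 -118.9  150. ] shift [191.3 458.2 -81.3]
[-228.0, 0.0, 54.0] world [ 431.1 -118.9   54. ] shift [ 191.3  458.2 -177.3]
(np.float64(0.4883079333465593), 90)
68 [414.7 114.8  68. ] [-0.4  5.5]
72 [414.6 114.2  72. ] [-0.3  4.5]
76 [414.5 113.7  76. ] [-0.1  3.5]
80 [414.4 113.1  80. ] [0.1 2.5]
90 [414.1 111.7  90. ] [ 0.5 -0.1]
```

```bash
sleep 4
```

```text
(no output)
```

View pics/key.png

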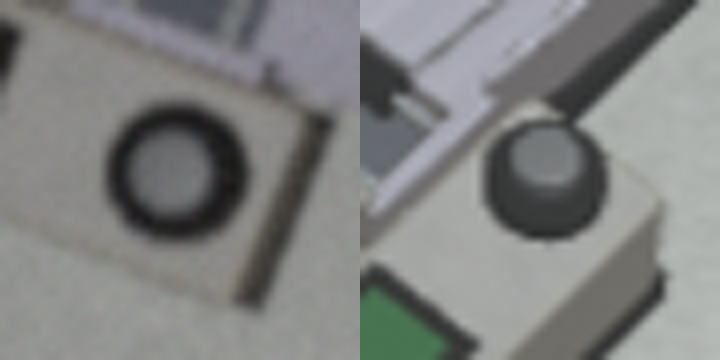

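The side view shows the key capping a raised black collar, with its top at about z ≈ 87 and world (414,112). I'll press it with a tilted finger corner. First I move before the lip with the jaws along labeller y, half open.

Emit:
servo_tool([
  [[191, 458, -81], [0, 0, 46.3], 0],
  [[191, 458, -81], [0, 0, 46.3], 0],
  [[191, 458, -81], [0, 0, 46.3], 0],
  [[191, 458, -81], [0, 0, 46.3], 0],
  [[191, 458, -81], [0, 0, 46.3], 0],
  [[191, 458, -81], [0, 0, 46.3], 0],
  [[191, 458, -81], [0, 0, 46.3], 0],
  [[191, 458, -81], [0, 0, 46.3], 0],
  [[191, 458, -81], [0, 0, 46.3], 0],
  [[191, 458, -81], [0, 0, 46.3], 0],
  [[191, 458, -81], [0, 0, 46.3], 0],
  [[191, 458, -81], [0, 0, 46.3], 0],
])

```text
time: 1.9
tcp_pos: [430.3, -119.9, 151.0]
ee_rot: [0.584, 0.399, -0.583, 0.4]
wrist_force: [0.5, 0.4, 0.2]
grip_width: 42.5
```

```bash
python3 plan.py " -228,0,150" " -228,0,54"
```

```text
t 1.9 tcp [ 430.3 -119.9  151. ] toolx [ 0.001 -0.001 -1.   ] jaw yaw -21.15 F [0.5 0.4 0.2] w 42.5 offs 18.700000000000003
lab yaw 68.87545170802986 xdir 0.3604 0.9328
tcp in lab -229.2 0.4
[-228.0, 0.0, 150.0] world [ 431.1 -118.9  150. ] shift [ 0.8  0.9 -1. ]
[-228.0, 0.0, 54.0] world [ 431.1 -118.9   54. ] shift [  0.8   0.9 -97. ]
```

Emit:
servo_tool([
  [[0, 0, -35], [0, 0, 0], 0],
  [[0, 0, -70], [0, 0, 0], 0],
  [[0, 0, -95], [0, 0, 0], 0],
  [[0, 0, -95], [0, 0, 0], 0],
])

```text
time: 2.23
tcp_pos: [425.7, -119.2, 50.9]
ee_rot: [-0.581, -0.403, 0.585, -0.397]
wrist_force: [-1.4, 1.0, -0.9]
grip_width: 42.9
```

```bash
cat > look.py <<'E'
from h import *
from workcell import eyes
import sys
n=sys.argv[1]; P=np.load("P.npy")
p=eyes.camera("side");q=eyes.camera("top")
a=cv2.resize(p["pixels"][205:305,240:345,::-1],None,fx=4,fy=4,interpolation=cv2.INTER_CUBIC)
b=cv2.resize(q["pixels"][190:290,210:305 if 0 else 315,::-1],None,fx=4,fy=4,interpolation=cv2.INTER_CUBIC)
b=b[:, :]
im=np.hstack([a[:, :380],b]); cv2.imwrite(f"pics/{n}.png",im[:600,:800])
import pickle; pickle.dump({"side":p,"top":q},open(n+".pkl","wb"))
E
python3 plan.py " -228,0,54"; python3 look.py pre
```

```text
t 2.2333 tcp [ 425.7 -119.2   50.9] toolx [-0.009  0.004 -1.   ] jaw yaw -21.07 F [-1.4  1.  -0.9] w 42.9 offs 18.700000000000003
lab yaw 68.87545170802986 xdir 0.3604 0.9328
tcp in lab -230.2 4.9
[-228.0, 0.0, 54.0] world [ 431.1 -118.9   54. ] shift [5.4 0.2 3.1]
```

```bash
sleep 4
```

```text
(no output)
```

View pics/pre.png

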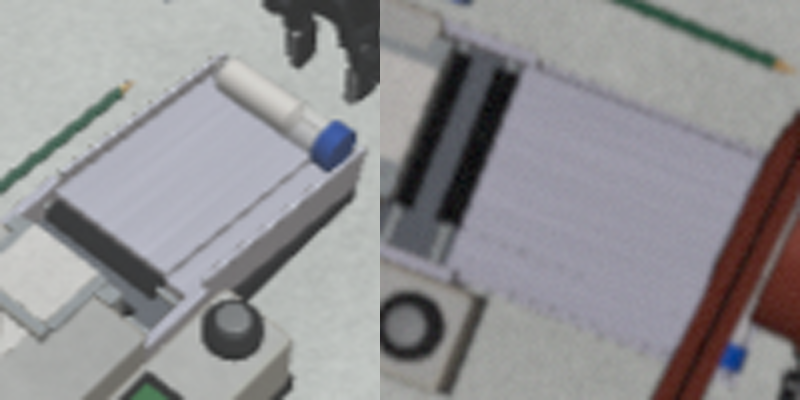

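Emit:
servo_tool([
  [[0, 0, 0], [0, 0, 0], 0],
  [[0, 0, 0], [0, 0, 0], 0],
])

```text
time: 2.5
tcp_pos: [431.5, -122.9, 58.0]
ee_rot: [0.584, 0.398, -0.583, 0.401]
wrist_force: [-0.5, 0.8, -0.2]
grip_width: 42.5
```

```bash
python3 plan.py " -228,0,54"; python3 look.py pre2
python3 - <<'E'
from h import *
import pickle
p=pickle.load(open("pre2.pkl","rb"))["side"];P=np.load("P.npy")
im=cv2.resize(p["pixels"][190:250,290:360,::-1],None,fx=10,fy=10,interpolation=cv2.INTER_CUBIC)
for y in(-28.5,28.5):
  for dz,c in((0,(0,0,255)),(10,(0,255,0))):
    pts=[(-228+a,y+b,55+dz) for a,b in((-11,-7),(11,-7),(11,7),(-11,7))]
    q=((proj(p,l2w(P,pts))-[290,190]+.5)*10).astype(np.int32); cv2.polylines(im,[q],True,c,1)
cv2.imwrite("pics/tips.png",im)
E
```

```text
t 2.5 tcp [ 431.5 -122.9   58. ] toolx [ 0.004 -0.002 -1.   ] jaw yaw -21.17 F [-0.5  0.8 -0.2] w 42.5 offs 18.700000000000003
lab yaw 68.87545170802986 xdir 0.3604 0.9328
tcp in lab -231.5 -1.8
[-228.0, 0.0, 54.0] world [ 431.1 -118.9   54. ] shift [-0.4  3.9 -4. ]
```

```bash
sleep 4
```

```text
(no output)
```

View pics/tips.png

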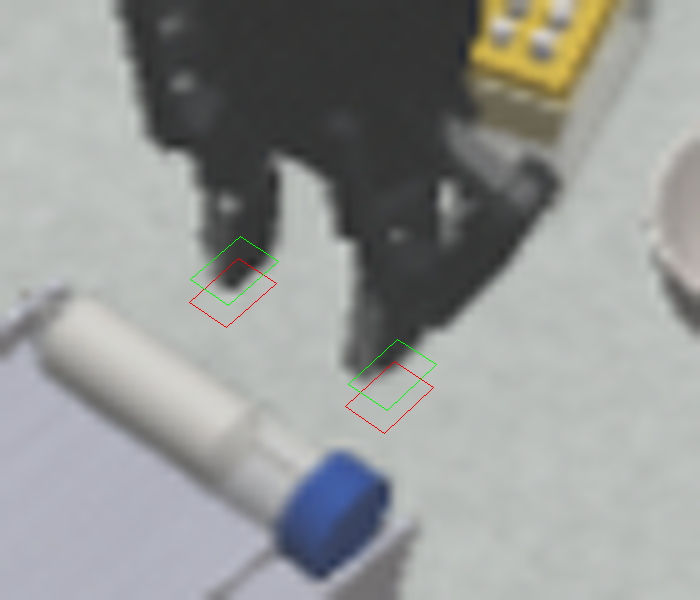

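Emit:
servo_tool([
  [[0, 0, 0], [0, 0, 0], 0],
  [[0, 0, 0], [0, 0, 0], 0],
  [[0, 0, 0], [0, 0, 0], 0],
  [[0, 0, 0], [0, 0, 0], 0],
  [[0, 0, 0], [0, 0, 0], 0],
  [[0, 0, 0], [0, 0, 0], 0],
])

```text
time: 3.1
tcp_pos: [429.7, -121.7, 55.7]
ee_rot: [-0.583, -0.4, 0.583, -0.4]
wrist_force: [-0.6, -0.9, -0.5]
grip_width: 42.7
```

```bash
python3 plan.py " -228,0,54"
cat > tips.py <<'E'
from h import *
import sys
from workcell import eyes,status
p=eyes.camera("side");P=np.load("P.npy"); T=status.state()["tcp_pos"]; print(T.round(1))
c,s=np.cos(P[2]),np.sin(P[2]);d=T[:2]-P[:2]; X,Y=c*d[0]+s*d[1],-s*d[0]+c*d[1]
g=status.state()["grip_width"]/2+5
u=proj(p,[T])[0]; x0,y0=int(u[0])-40,int(u[1])-35
im=cv2.resize(p["pixels"][y0:y0+60,x0:x0+75,::-1],None,fx=10,fy=10,interpolation=cv2.INTER_CUBIC)
for y in(-g,g):
  for dz,cl in((0,(0,0,255)),(8,(0,255,0))):
    pts=[(X+a,Y+y+b,T[2]+dz) for a,b in((-11,-5),(11,-5),(11,5),(-11,5))]
    q=((proj(p,l2w(P,pts))-[x0,y0]+.5)*10).astype(np.int32); cv2.polylines(im,[q],True,cl,1)
cv2.imwrite(f"pics/{sys.argv[1]}.png",im)
E
python3 tips.py tips2
```

```text
t 3.1 tcp [ 429.7 -121.7   55.7] toolx [-0.  0. -1.] jaw yaw -21.14 F [-0.6 -0.9 -0.5] w 42.7 offs 18.700000000000003
lab yaw 68.87545170802986 xdir 0.3604 0.9328
tcp in lab -231.0 0.3
[-228.0, 0.0, 54.0] world [ 431.1 -118.9   54. ] shift [ 1.4  2.7 -1.7]
[ 429.7 -121.7   55.7]
```

```bash
sleep 4
```

```text
(no output)
```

View pics/tips2.png

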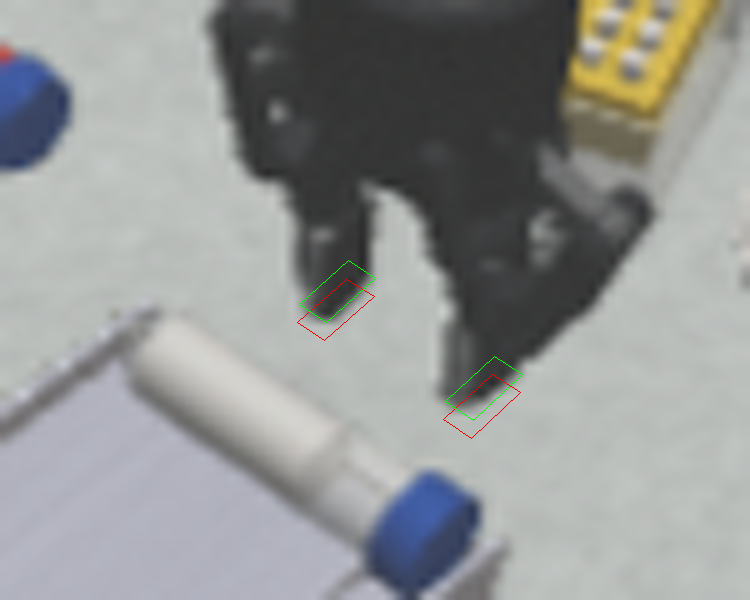

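The half-open tips sit about 8 mm above the TCP, so I command the TCP that much lower. Now I close slowly on the tube.

Emit:
servo_tool([
  [[1, 3, -1], [0, 0, 0], 0],
  [[3, 7, -2.5], [0, 0, 0], 0],
  [[4.5, 11.5, -4], [0, 0, 0], 0],
  [[6, 15.5, -5.5], [0, 0, 0], 0],
  [[7, 18, -6.5], [0, 0, 0], 0],
  [[7.5, 19.5, -7], [0, 0, 0], 0],
  [[7.5, 19.5, -7], [0, 0, 0], 0],
  [[7.5, 19.5, -7], [0, 0, 0], 0],
])

```text
time: 3.82
tcp_pos: [437.3, -102.1, 48.7]
ee_rot: [-0.583, -0.4, 0.583, -0.4]
wrist_force: [0.0, -0.6, 0.0]
grip_width: 42.9
```

```bash
python3 plan.py " -34,0,70"; python3 tips.py tips3
```

```text
t 3.8167 tcp [ 437.3 -102.1   48.7] toolx [-0. -0. -1.] jaw yaw -21.11 F [ 0.  -0.6  0. ] w 42.9 offs 18.700000000000003
lab yaw 68.87545170802986 xdir 0.3604 0.9328
tcp in lab -210.0 0.3
[-34.0, 0.0, 70.0] world [501.  62.  70.] shift [ 63.7 164.1  21.3]
[ 437.3 -102.2   48.8]
```

```bash
sleep 4
```

```text
(no output)
```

View pics/tips3.png

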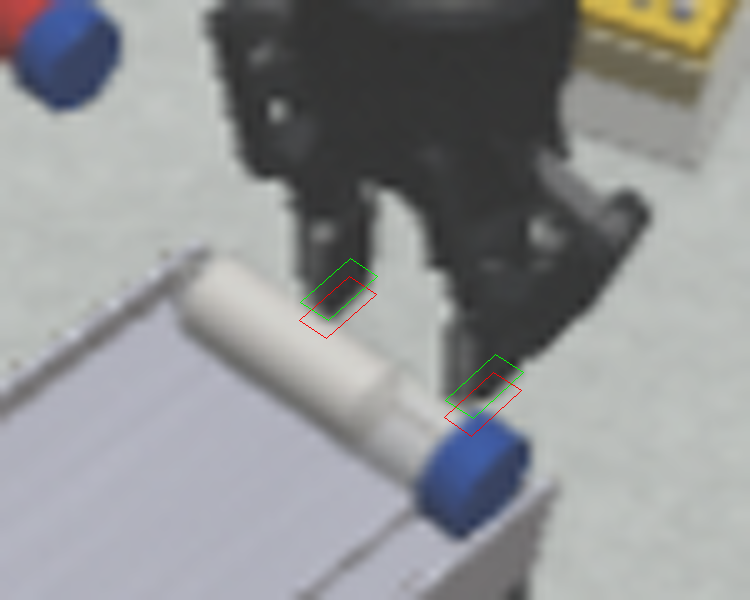

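The tips stand just behind the tube (cap to the right at crop (470,480)). I shift 4 mm away from the cap and start pushing slowly.

Emit:
servo_tool([
  [[2, -0.7, 0], [0, 0, 0], 0],
  [[4.3, 0, 0.2], [0, 0, 0], 0],
  [[5.3, 3, 0.6], [0, 0, 0], 0],
  [[6.8, 7, 1.1], [0, 0, 0], 0],
  [[8.5, 11, 1.6], [0, 0, 0], 0],
  [[10, 15, 2.2], [0, 0, 0], 0],
  [[11.5, 19, 2.7], [0, 0, 0], 0],
  [[13, 23, 3.2], [0, 0, 0], 0],
  [[14.5, 27, 3.8], [0, 0, 0], 0],
  [[16, 30.5, 4.2], [0, 0, 0], 0],
  [[17, 33.5, 4.6], [0, 0, 0], 0],
  [[17.5, 35, 4.8], [0, 0, 0], 0],
])

```text
time: 4.87
tcp_pos: [454.9, -66.7, 53.6]
ee_rot: [0.583, 0.4, -0.583, 0.4]
wrist_force: [-0.6, -0.0, -0.7]
grip_width: 42.6
```

```bash
python3 plan.py " -34,-4,70"; python3 look.py push1
```

```text
t 4.8667 tcp [454.9 -66.7  53.6] toolx [ 0.  0. -1.] jaw yaw -21.11 F [-0.6 -0.  -0.7] w 42.6 offs 18.700000000000003
lab yaw 68.87545170802986 xdir 0.3604 0.9328
tcp in lab -170.7 -3.4
[-34.0, -4.0, 70.0] world [504.7  60.6  70. ] shift [ 49.8 127.3  16.4]
```

```bash
sleep 4
```

```text
(no output)
```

View pics/push1.png

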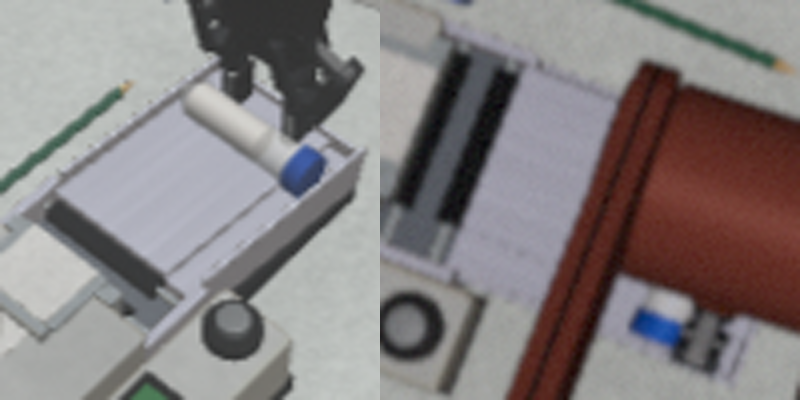

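The tube has left the lip and rolls squarely ahead of the fingers; its cap is at crop (303,170) in the side view. I keep pushing.

Emit:
servo_tool([
  [[1, 3, 0.4], [0, 0, 0], 0],
  [[2.7, 7, 0.9], [0, 0, 0], 0],
  [[4.7, 12, 1.5], [0, 0, 0], 0],
  [[6.7, 17, 2.2], [0, 0, 0], 0],
  [[8.6, 22, 2.8], [0, 0, 0], 0],
  [[10.6, 27, 3.5], [0, 0, 0], 0],
  [[12.5, 32, 4.1], [0, 0, 0], 0],
  [[14.5, 37, 4.8], [0, 0, 0], 0],
  [[16.4, 42, 5.4], [0, 0, 0], 0],
  [[18.4, 47, 6.1], [0, 0, 0], 0],
  [[20.3, 52, 6.7], [0, 0, 0], 0],
  [[22.3, 57, 7.4], [0, 0, 0], 0],
])

```text
time: 5.97
tcp_pos: [477.2, -9.7, 61.0]
ee_rot: [-0.583, -0.4, 0.583, -0.4]
wrist_force: [0.1, 0.1, 0.3]
grip_width: 42.9
```

Emit:
servo_tool([
  [[1.6, 4, 0.5], [0, 0, 0], 0],
  [[3.1, 8, 1.1], [0, 0, 0], 0],
  [[4.7, 12, 1.6], [0, 0, 0], 0],
  [[6.3, 16, 2.1], [0, 0, 0], 0],
  [[7.8, 20, 2.6], [0, 0, 0], 0],
  [[9.4, 24, 3.1], [0, 0, 0], 0],
  [[11, 28, 3.6], [0, 0, 0], 0],
  [[12.5, 32, 4.2], [0, 0, 0], 0],
  [[13.7, 35, 4.6], [0, 0, 0], 0],
  [[14.8, 38, 5], [0, 0, 0], 0],
  [[15.6, 40, 5.3], [0, 0, 0], 0],
  [[15.6, 40, 5.3], [0, 0, 0], 0],
])

```text
time: 6.97
tcp_pos: [492.8, 30.2, 66.3]
ee_rot: [0.583, 0.4, -0.583, 0.4]
wrist_force: [-1.1, 0.2, 0.4]
grip_width: 42.9
```

```bash
python3 plan.py " -34,-4,70"; python3 look.py push2
```

```text
t 6.9667 tcp [492.8  30.2  66.3] toolx [ 0.  0. -1.] jaw yaw -21.12 F [-1.1  0.2  0.4] w 42.9 offs 18.700000000000003
lab yaw 68.87545170802986 xdir 0.3604 0.9328
tcp in lab -66.7 -3.8
[-34.0, -4.0, 70.0] world [504.7  60.6  70. ] shift [11.9 30.4  3.7]
```

```bash
sleep 4
```

```text
(no output)
```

View pics/push2.png

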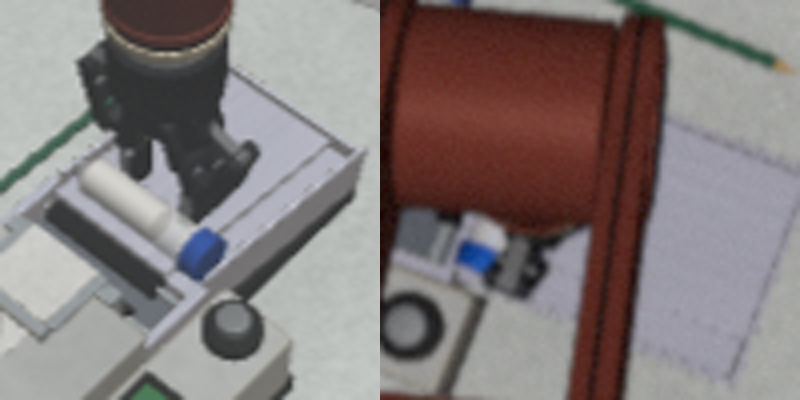

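The tube is square in front of the roller, with its axis near x ≈ -42. Now slowly over the front roller.

Emit:
servo_tool([
  [[0.7, 2, 0.3], [0, 0, 0], 0],
  [[1.8, 4.6, 0.7], [0, 0, 0], 0],
  [[3, 7.5, 1], [0, 0, 0], 0],
  [[4, 10.3, 1.4], [0, 0, 0], 0],
  [[5.1, 13, 1.8], [0, 0, 0], 0],
  [[6.2, 16, 2.2], [0, 0, 0], 0],
  [[7.3, 18.7, 2.6], [0, 0, 0], 0],
  [[8.4, 21.5, 3], [0, 0, 0], 0],
  [[9.3, 23.8, 3.2], [0, 0, 0], 0],
  [[10.2, 26, 3.4], [0, 0, 0], 0],
  [[11, 28, 3.6], [0, 0, 0], 0],
  [[11.5, 29.5, 3.7], [0, 0, 0], 0],
])

```text
time: 8.07
tcp_pos: [504.3, 59.5, 70.0]
ee_rot: [0.583, 0.4, -0.583, 0.4]
wrist_force: [-0.1, 0.2, 0.1]
grip_width: 42.8
```

```bash
python3 plan.py " -30,-4,70"; python3 look.py push3
```

```text
t 8.0667 tcp [504.3  59.5  70. ] toolx [ 0.  0. -1.] jaw yaw -21.14 F [-0.1  0.2  0.1] w 42.8 offs 18.700000000000003
lab yaw 68.87545170802986 xdir 0.3604 0.9328
tcp in lab -35.1 -3.9
[-30.0, -4.0, 70.0] world [506.2  64.3  70. ] shift [1.9 4.8 0. ]
```

```bash
sleep 4
```

```text
(no output)
```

View pics/push3.png

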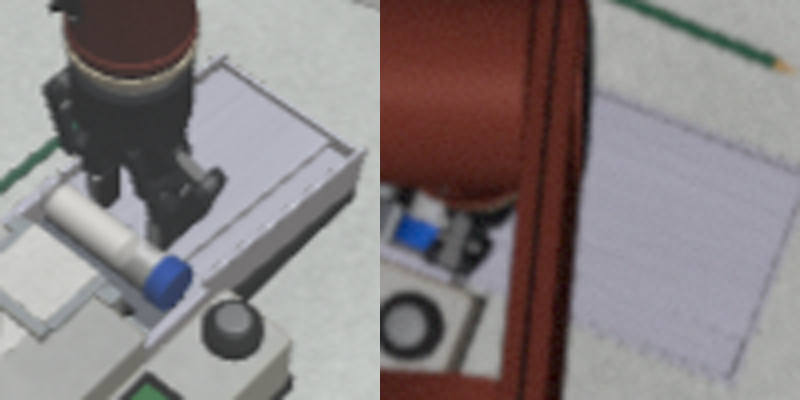

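```bash
cat > tubechk.py <<'E'
from h import *
import pickle,sys
D=pickle.load(open(sys.argv[1]+".pkl","rb"));P=np.load("P.npy")
ims=[]
for c,(x0,y0) in(("side",(240,235)),("top",(205,190))):
    p=D[c]; im=cv2.resize(p["pixels"][y0:y0+65,x0:x0+65,::-1],None,fx=6,fy=6,interpolation=cv2.INTER_CUBIC)
    for x,z,cl in((0,78,(0,0,255)),(-11,83.5,(0,255,0))):
        t=np.linspace(0,2*np.pi,24)
        pts=[(x+r*np.cos(a),y,z+r*np.sin(a)) for r,ys in((17,(43,58)),(14,(-42,43))) for y in ys for a in t]
        q=((proj(p,l2w(P,pts))-[x0,y0]+.5)*6)
        for k in(0,48):
            h=cv2.convexHull(q[k:k+48].astype(np.int32)); cv2.polylines(im,[h],True,cl,1)
    ims.append(im)
cv2.imwrite(f"pics/{sys.argv[2]}.png",np.hstack(ims))
E
python3 tubechk.py push3 chk3
sleep 3
```

```text
(no output)
```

View pics/chk3.png

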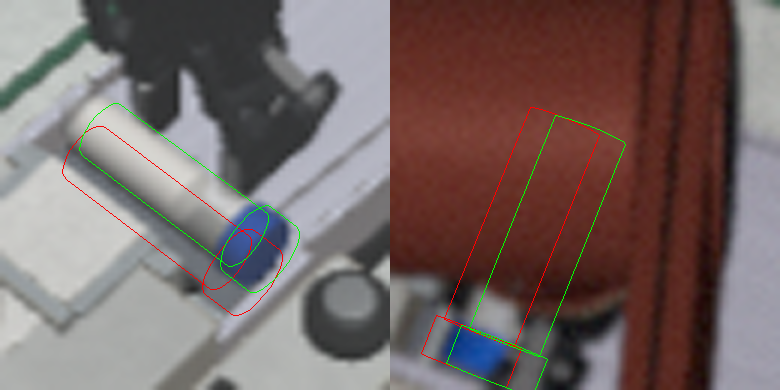

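The tube sits right on top of the front roller, matching the green outline and not yet the red one. I push a few mm more, slowly.

Emit:
servo_tool([
  [[0.4, 1, 0], [0, 0, 0], 0],
  [[0.7, 1.9, 0], [0, 0, 0], 0],
  [[1.1, 2.8, 0], [0, 0, 0], 0],
  [[1.4, 3.7, 0], [0, 0, 0], 0],
  [[1.8, 4.6, 0], [0, 0, 0], 0],
  [[2.2, 5.6, 0], [0, 0, 0], 0],
  [[2.2, 5.6, 0], [0, 0, 0], 0],
  [[2.2, 5.6, 0], [0, 0, 0], 0],
])

```text
time: 8.83
tcp_pos: [506.4, 65.0, 70.0]
ee_rot: [0.583, 0.4, -0.583, 0.4]
wrist_force: [0.1, -0.1, 0.1]
grip_width: 42.5
```

```bash
python3 plan.py; python3 look.py push4;python3 tubechk.py push4 chk4
```

```text
t 8.8333 tcp [506.4  65.   70. ] toolx [ 0.  0. -1.] jaw yaw -21.13 F [ 0.1 -0.1  0.1] w 42.5 offs 18.700000000000003
lab yaw 68.87545170802986 xdir 0.3604 0.9328
tcp in lab -29.3 -4.0
```

```bash
sleep 5
```

```text
(no output)
```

View pics/chk4.png

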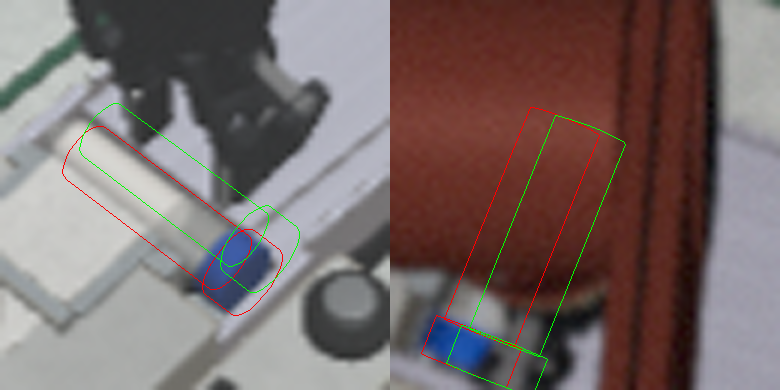

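Seated: the tube now matches the nest outline (red), with a visible gap to the fingers. I retreat backwards, then up.

Emit:
servo_tool([
  [[-1.5, -4, 0], [0, 0, 0], 0],
  [[-4, -11, 0], [0, 0, 0], 0],
  [[-8, -20, 1], [0, 0, 0], 0],
  [[-12, -31, 4], [0, 0, 0], 0],
  [[-15, -39, 15], [0, 0, 0], 0],
  [[-16, -42, 35], [0, 0, 0], 0],
  [[-16, -42, 60], [0, 0, 0], 0.5],
  [[-16, -42, 80], [0, 0, 0], 1],
  [[-16, -42, 90], [0, 0, 0], 1],
  [[-16, -42, 90], [0, 0, 0], 1],
  [[-16, -42, 90], [0, 0, 0], 1],
  [[-16, -42, 90], [0, 0, 0], 1],
])

```text
time: 9.93
tcp_pos: [489.3, 22.7, 158.6]
ee_rot: [-0.583, -0.4, 0.584, -0.399]
wrist_force: [0.5, -1.2, -0.4]
grip_width: -0.1
```

```bash
cat > key.py <<'E'
from h import *
from workcell import status
P=np.load("P.npy"); s=status.state(); R0=R.from_quat(s["ee_rot"])
Rl=R.from_euler("z",P[2]); rv=Rl.apply([-18,-18,0]); T=R.from_rotvec(rv,degrees=True)
Rn=T*R0; print("rotvec",rv.round(1))
cor=[Rn.apply([0,a,b]) for a in(-12,12) for b in(-11,11)]
low=min(cor,key=lambda v:v[2]); print("corners",np.round(cor,1).tolist(),"low",low.round(1))
K=np.array([414.2,112,87]); tgt=K-low
print("tcp at touch",tgt.round(1),"shift",(tgt-s["tcp_pos"]).round(1),s["tcp_pos"].round(1),s["grip_width"])
E
python3 key.py; python3 look.py ret; python3 tubechk.py ret chkr
```

```text
rotvec [ 10.3 -23.3   0. ]
corners [[-7.2, 14.6, -0.3], [-13.7, -5.3, -7.0], [13.7, 5.3, 7.0], [7.2, -14.6, 0.3]] low [-13.7  -5.3  -7. ]
tcp at touch [427.9 117.3  94. ] shift [-61.4  94.6 -64.6] [489.3  22.7 158.6] -0.05705844778474095
```

```bash
sleep 5
```

```text
(no output)
```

View pics/chkr.png

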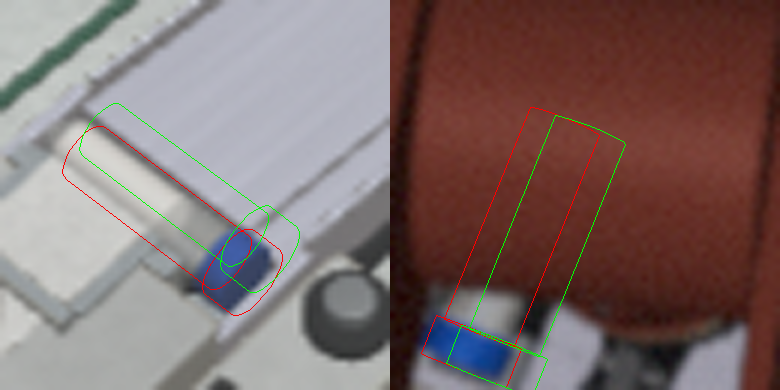

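The tube stays in the nest with the fingers off. I move to a tilted pose about 30 mm above the key.

Emit:
servo_tool([
  [[-10, 16, 0], [2.5, -5.8, 0], 1],
  [[-25, 38, -5], [5, -11.5, 0], 1],
  [[-40, 62, -15], [7.5, -17, 0], 1],
  [[-52, 81, -25], [10.3, -23.3, 0], 1],
  [[-59, 91, -32], [10.3, -23.3, 0], 1],
  [[-61.5, 94.5, -35], [10.3, -23.3, 0], 1],
  [[-61.5, 94.5, -35], [10.3, -23.3, 0], 1],
  [[-61.5, 94.5, -35], [10.3, -23.3, 0], 1],
  [[-61.5, 94.5, -35], [10.3, -23.3, 0], 1],
  [[-61.5, 94.5, -35], [10.3, -23.3, 0], 1],
  [[-61.5, 94.5, -35], [10.3, -23.3, 0], 1],
])

```text
time: 10.95
tcp_pos: [430.2, 117.0, 125.9]
ee_rot: [0.722, 0.361, -0.416, 0.419]
wrist_force: [-0.7, 0.6, 0.5]
grip_width: 0.1
```

```bash
cat > kchk.py <<'E'
from h import *
from workcell import status,eyes
import sys
s=status.state();Rn=R.from_quat(s["ee_rot"]);T=s["tcp_pos"];print(T.round(1),Rn.as_rotvec(degrees=True).round(1))
ims=[]
for c in("side","top"):
    p=eyes.camera(c);u=proj(p,[[414.2,112,87]])[0].astype(int);x0,y0=u-[30,40]
    im=cv2.resize(p["pixels"][y0:y0+60,x0:x0+60,::-1],None,fx=6.5,fy=6.5,interpolation=cv2.INTER_CUBIC)
    pts=T+Rn.apply([[0,-12,-11],[0,-12,11],[0,12,11],[0,12,-11]])
    f=lambda X:((proj(p,X)-[x0,y0]+.5)*6.5).astype(np.int32)
    cv2.polylines(im,[f(pts)],True,(0,0,255),1)
    t=np.linspace(0,6.28,30);cv2.polylines(im,[f(np.c_[414.2+12*np.cos(t),112+12*np.sin(t),0*t+87])],True,(0,255,0),1)
    ims.append(im)
    low=pts[pts[:,2].argmin()]
print("low corner",low.round(1)); cv2.imwrite(f"pics/{sys.argv[1]}.png",np.hstack(ims))
E
python3 kchk.py k1
```

```text
[430.2 117.  125.9] [103.8  51.9 -59.7]
low corner [416.4 111.7 118.9]
```

```bash
sleep 4
```

```text
(no output)
```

View pics/k1.png

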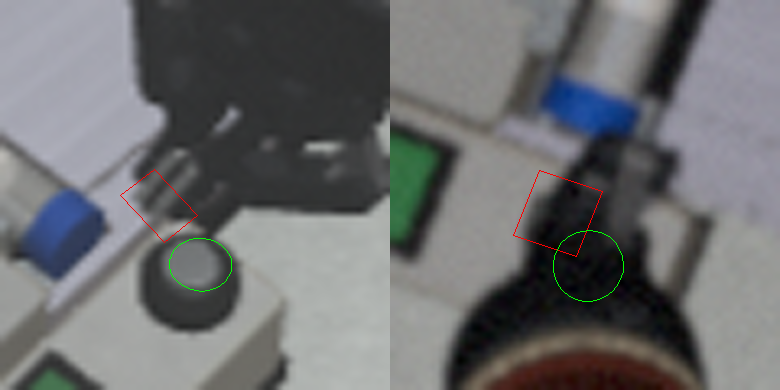

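Emit:
servo_tool([
  [[-1, 0, -3], [0, 0, 0], 1],
  [[-2, 0, -8], [0, 0, 0], 1],
  [[-3, 0, -14], [0, 0, 0], 1],
  [[-4, 0, -19], [0, 0, 0], 1],
  [[-4, 0, -22], [0, 0, 0], 1],
  [[-4, 0, -24], [0, 0, 0], 1],
  [[-4, 0, -24], [0, 0, 0], 1],
  [[-4, 0, -24], [0, 0, 0], 1],
  [[-4, 0, -24], [0, 0, 0], 1],
])

```text
time: 11.8
tcp_pos: [425.1, 117.4, 101.2]
ee_rot: [0.722, 0.361, -0.415, 0.419]
wrist_force: [0.3, -0.1, 0.2]
grip_width: -0.2
```

```bash
python3 kchk.py k2
```

```text
[425.1 117.4 101.2] [103.8  51.9 -59.7]
low corner [411.4 112.1  94.2]
```

```bash
sleep 4
```

```text
(no output)
```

View pics/k2.png

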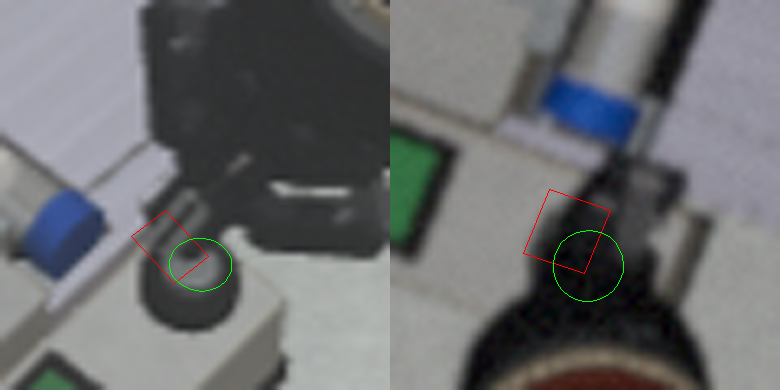

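The finger corner hovers over the key. I press down gradually, watching the force.

Emit:
servo_tool([
  [[0, 0, -1.5], [0, 0, 0], 1],
  [[0, 0, -3], [0, 0, 0], 1],
  [[0, 0, -4.5], [0, 0, 0], 1],
  [[0, 0, -6], [0, 0, 0], 1],
  [[0, 0, -6], [0, 0, 0], 1],
  [[0, 0, -6], [0, 0, 0], 1],
])

```text
time: 12.4
tcp_pos: [424.7, 117.4, 94.7]
ee_rot: [0.722, 0.361, -0.416, 0.419]
wrist_force: [0.7, -0.5, 0.0]
grip_width: 0.1
```

Emit:
servo_tool([
  [[0, 0, -1], [0, 0, 0], 1],
  [[0, 0, -2], [0, 0, 0], 1],
  [[0, 0, -2], [0, 0, 0], 1],
])

```text
time: 12.65
tcp_pos: [425.0, 117.4, 93.0]
ee_rot: [0.722, 0.361, -0.415, 0.419]
wrist_force: [0.1, 0.3, 0.8]
grip_width: 0.0
```

Emit:
servo_tool([
  [[0, 0, -1], [0, 0, 0], 1],
  [[0, 0, -2], [0, 0, 0], 1],
  [[0, 0, -2], [0, 0, 0], 1],
])

```text
time: 12.9
tcp_pos: [425.1, 117.4, 91.1]
ee_rot: [0.722, 0.361, -0.415, 0.419]
wrist_force: [0.1, -0.3, 2.8]
grip_width: -0.0
```

Emit:
servo_tool([
  [[0, 0, -1], [0, 0, 0], 1],
  [[0, 0, -2], [0, 0, 0], 1],
  [[0, 0, -2], [0, 0, 0], 1],
])

```text
time: 13.15
tcp_pos: [425.1, 117.4, 89.1]
ee_rot: [0.722, 0.361, -0.415, 0.419]
wrist_force: [0.4, 0.4, 4.2]
grip_width: 0.2
```

Force rises like a spring: 0.8 → 2.8 → 4.2 N. A bit more to reach the stop.

Emit:
servo_tool([
  [[0, 0, -1], [0, 0, 0], 1],
  [[0, 0, -2], [0, 0, 0], 1],
  [[0, 0, -2], [0, 0, 0], 1],
  [[0, 0, -2], [0, 0, 0], 1],
])

```text
time: 13.48
tcp_pos: [425.2, 117.4, 87.4]
ee_rot: [0.722, 0.361, -0.415, 0.419]
wrist_force: [-2.4, -0.5, 7.0]
grip_width: 0.0
```

Emit:
servo_tool([
  [[0, 0, -1], [0, 0, 0], 1],
  [[0, 0, -1], [0, 0, 0], 1],
  [[0, 0, -1], [0, 0, 0], 1],
])

```text
time: 13.73
tcp_pos: [425.4, 117.5, 86.9]
ee_rot: [0.722, 0.361, -0.415, 0.419]
wrist_force: [-7.0, -0.7, 13.6]
grip_width: 0.1
```

```bash
python3 kchk.py k3
```

```text
[425.4 117.5  86.9] [103.8  51.9 -59.7]
low corner [411.7 112.2  79.9]
```

```bash
sleep 4
```

```text
(no output)
```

View pics/k3.png

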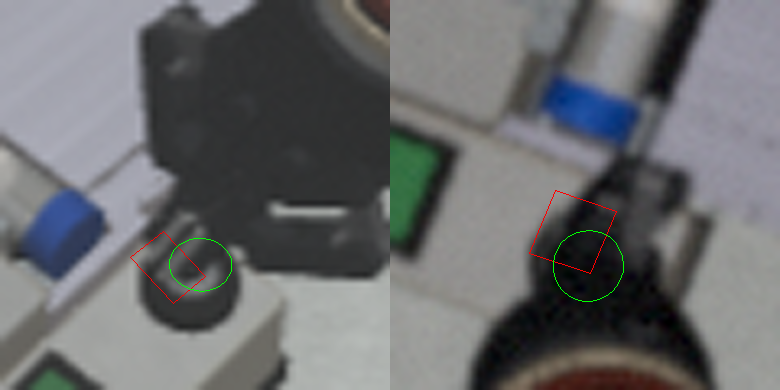

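Above 5 N it went stiff (13.6 N), after a springy travel of about 5–6 mm, so the key is fully down. Release, back up and clear.

Emit:
servo_tool([
  [[0, 0, 2], [0, 0, 0], 1],
  [[0, 0, 6], [0, 0, 0], 1],
  [[0, 0, 15], [0, 0, 0], 1],
  [[-4, -4, 35], [0, 0, 0], 1],
  [[-12, -15, 65], [0, 0, 0], 1],
  [[-20, -40, 95], [0, 0, 0], 1],
  [[-20, -75, 120], [0, 0, 0], 1],
  [[-20, -110, 140], [0, 0, 0], 1],
  [[-20, -145, 150], [0, 0, 0], 1],
  [[-20, -180, 150], [0, 0, 0], 1],
  [[-20, -200, 150], [0, 0, 0], 1],
  [[-20, -200, 150], [0, 0, 0], 1],
])

```text
time: 14.83
tcp_pos: [404.5, -86.3, 235.7]
ee_rot: [0.723, 0.359, -0.417, 0.418]
wrist_force: [0.3, 0.2, 0.6]
grip_width: 0.3
```

Emit:
servo_tool([
  [[0, -35, 0], [0, 0, 0], 1],
  [[0, -70, 0], [0, 0, 0], 1],
  [[0, -105, 0], [0, 0, 0], 1],
  [[0, -140, 0], [0, 0, 0], 1],
  [[0, -165, 0], [0, 0, 0], 1],
  [[0, -180, 0], [0, 0, 0], 1],
  [[0, -180, 0], [0, 0, 0], 1],
  [[0, -180, 0], [0, 0, 0], 1],
  [[0, -180, 0], [0, 0, 0], 1],
])

```text
time: 15.58
tcp_pos: [404.8, -261.0, 235.3]
ee_rot: [0.722, 0.362, -0.415, 0.418]
wrist_force: [1.2, -0.3, 0.3]
grip_width: 0.1
```

```bash
python3 plan.py; python3 look.py fin;python3 tubechk.py fin chkf
python3 - <<'E'
import pickle,cv2,numpy as np
D=pickle.load(open("fin.pkl","rb")); cv2.imwrite("pics/finfull.png",cv2.resize(np.hstack([D["side"]["pixels"],D["top"]["pixels"]])[:,:,::-1],(800,300),interpolation=cv2.INTER_AREA))
E
```

```text
t 15.5833 tcp [ 404.8 -261.   235.3] toolx [ 0.392  0.176 -0.903] jaw yaw -24.03 F [ 1.2 -0.3  0.3] w 0.1 offs 18.700000000000003
lab yaw 68.87545170802986 xdir 0.3604 0.9328
tcp in lab -370.0 -26.7
```

```bash
sleep 5
```

```text
(no output)
```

View pics/chkf.png

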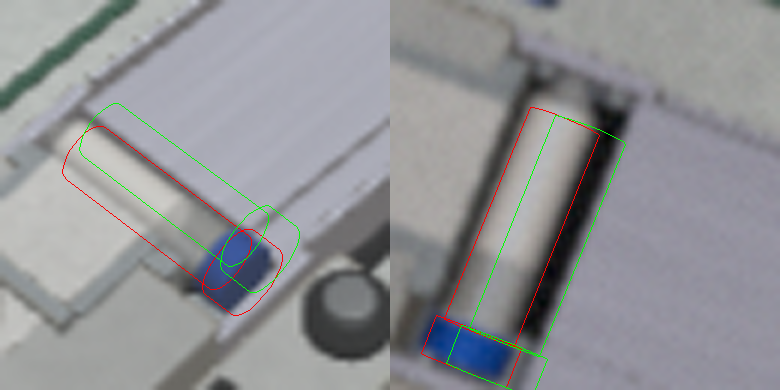

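View pics/finfull.png

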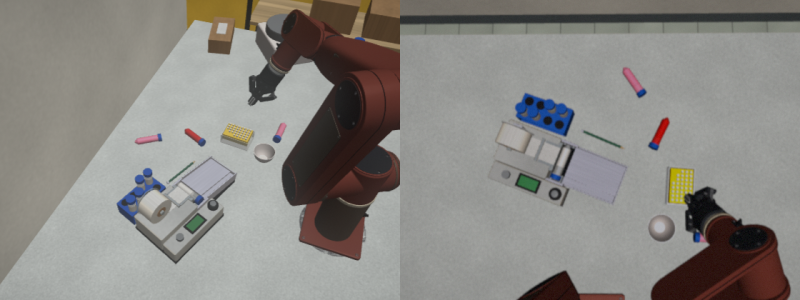

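The tube lies between the rollers, the key is up again, the bystanders are where they were and the arm is clear. Handing in.

```bash
python3 -c "
from workcell import job
print(job.finish_job())"
```

```text
the job is handed in; nothing more can be done
None
```

I pushed the clear tube up the tray with two half-open fingertips, without gripping it, and over the front roller into the nest. I then backed the fingers off, pressed the start key with a tilted corner of the shut fingers, and handed the job in at about 16 s.

**Tube:** in both final pictures it matches the nest outline, about 3–4 mm towards -y. It stayed there from the moment the fingers came off.

**Start key:** I saw no direct reading of its travel. The force rose like a spring to above 5 N over about 5–6 mm, then went stiff at 13.6 N, so I take it as fully down. That last push also showed a 7 N sideways force, perhaps the finger rubbing on the key or its collar.

**Surroundings:** by eye, the rack, tip box, tub and pencil stand where they were, and the arm finished clear of everything.

**Disagreements:** my labeller pose was good to about 2–3 mm. The half-open fingertips sat about 8 mm above the TCP, which I corrected for before pushing. In the top view the projected fingertip outline looked a few mm off at the key, but the side view and the force confirmed contact.

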